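# Put the drawing sticks away in the locking block

### The arm

A 7-joint arm with a two-finger parallel gripper is mounted at the origin on a cart in front of the work surface, level with it; the furniture and walls round the work are solid. World frame = base frame: x ahead of the robot, y to its left, z up, the work surface at z = 0. Lengths are in m, angles in rad, forces in N, time in s.
With the tool pointing down it reaches from about 0.4 to 0.875 m from the base axis. Payload 19.3 kg.
Tool frame: the origin (TCP) lies on the centre line of the jaws, within the pads' length; the fingertips stand 14 mm ahead of it and the grasp point (between the pads) lies 5 mm behind it (bot.tip_extent is the distance from the TCP to the fingertips, in m); z points along the fingers, y is the line along which they close (so a half turn about z gives the same grasp; the last joint's range is limited). The gripper opens to 85 mm and grips with 20 to 120 N. Pads are 22 mm wide; open, the fingers measure 114 mm over their backs; the gripper's body (76 mm by 85 mm) begins 54 mm behind the grasp point. The pads swing forward as they close: fully open they stand 13 mm farther back than shut.
Start: joints at [-1.185, 0.521, -0.036, 1.599, 0.021, 1.021, -0.113], TCP at [0.275, 0.561, 0.245] pointing down, gripper open.
Joint ranges: [-2.91, 2.91], [-0.3, 2.13], [-1.5, 1.42], [0.17, 2.43], [-1.26, 4.41], [0.16, 1.93], [-2.52, 2.52]. Speed limits (rad/s): [1.89, 1.89, 2.39, 2.39, 3.01, 3.01, 3.01].

### API

Orientations are given as [roll, pitch, yaw] about the fixed x, y, z axes, in that order (R = Rz(yaw) Ry(pitch) Rx(roll)).
In Python, from workcell import monitor, grab_frame, camera_model, bot gives the robot as it stands.
- The arm moves only by the tool move_arm, never from a script. Its argument "moves" is a list of rows, each a list of 4 numbers: the shift along the world's x, y, z in mm, then the turn about the world's z in rad. A call has 1 to 12 rows; each row is the pose to reach, as a shift and turn from the pose commanded when the call began; what a row does not reach only later rows make up. A row lasts 1/8 s, in which the tool goes at most 62.5 mm and 10.7 degrees, less where a joint would pass 70% of its speed; a pose out of reach is approached as far as the arm can. A call with a gripper value outside its range is refused whole. "gripper" is the opening, from 0 (shut) to 1 (fully open), set as the call begins (left out, the last holds). The fingers move at their own pace and stop on an object; "newtons" is the grip in N (left out, the last holds). Time passes only in rows, so rows that repeat a pose let the fingers close. It gives the time, the measured TCP pose, the force, the opening and the grip force at its end, in the units of the state.
- monitor.observe(): the state, without advancing time (a new reading comes with each control period).
- grab_frame(name): name is "side" or "top" or "wrist"; returns the picture (480x640x3 uint8, blue, green, red); there is no depth.
- camera_model(name): a dict with "vfov" (degrees; the focal length in pixels is half the picture's height over the tangent of half this angle, whatever the lens; pixels are square), "cx", "cy" (the principal point, pixels), "R" (3x3) and "t" (3): a world point X has camera coordinates R X + t; the wrist camera has in their place "T_tool_cam" (4x4, takes a point from camera to tool coordinates, whose origin is the TCP and whose axes are the flange's). Camera axes: x right, y down, z forward; pixel columns grow to the right and rows downward; lengths in m; the calibration is good to about 2 mm. A picture is of the moment at which its call begins: read the wrist's pose just before it. camera_model takes no time and is no camera call.
- bot.job_done(): hands the job in; it is judged then, once.
The state is a dict: "clock": time; "qpos": joint angles; "qd": joint speeds; "joint_efforts": joint torques, N m; "position": TCP position; "tool_rot": TCP orientation; "force": force on the tool from outside, world axes, zero at the start; "moment": the same for the moment, N m; "grip_width": finger opening in m; "finger_force": force on a finger pad.
Only numpy, scipy, OpenCV 4.12 (cv2) and the standard library are available. Lean on these libraries where they do the work, as an engineer would, in place of code of your own. Each camera call takes 0.05 s, during which the arm holds its last target. There are 200 camera calls.

### The job

Put the drawing sticks that lie on the table away in the wooden storage block: pull its black lock knob out to the click, push every stick nose first all the way home into the bore marked with its own colour, and then push the knob back in so that the sticks are locked in. The sticks are brittle, so hold each one near its middle until it is well started in its bore; only then take it further back, and finally push on its end. Leave the bottles and the tape roll where they are.

Things in the scene. Friction and masses are not known exactly. Their poses are not given: they have to be found in the camera images.
- block: pale wooden storage block, fixed, 172 deep (x) x 200 wide (y) x 72 mm high. Origin: foot of the middle of its front face; x points into it (roughly away from the robot, yaw within 0.2 rad), y to the left, z up. Three level square bores in the front, 19.2 mm wide and high, 158 mm deep, blind, axes 50 mm up, marked by a coloured disc in front and stripe on top: red y +56 mm, yellow 0, blue -56 mm.
- bore_red (a point): centre of the mouth of the red-marked bore, on the front face; axes as the block's, x into the bore. In front of the face lie the lock bar (7 to 19 mm out, up to 26 mm high) and two brass guides at block y +-90 mm (to 26 mm out, 32 mm high).
- bore_yellow (a point): centre of the mouth of the yellow-marked bore, likewise.
- bore_blue (a point): centre of the mouth of the blue-marked bore, likewise.
- lock (a joint): travel of the steel lock bar along the block's front, m: 0 in (locked), 0.028 out at its click, towards the block's -y (right). Spring click midway (about 7 N), else 1 N friction. Its three teeth (8 mm wide, 8 to 14 mm before the face, tops 47 mm above the table) stand before the bores at 0, and 28 mm to the right of each bore at 0.028. A stick over 8 mm proud blocks it.
- lock_knob (a point): middle of the round black pull knob at the right (-y) end of the lock bar, axis along the block's y, 32 mm above the table, 50 mm from the block's right side when in: 23 mm diameter, 26 mm long about this point, then a flange 29 mm in diameter at 13 to 18 mm beyond. Moves with the bar; axes as the block's.
- stick_red: rigid dark grey graphite drawing stick, 16 x 16 mm square, 160 mm long, about 80 g: blunt cone nose (last 14 mm, 9 mm across at the tip) at +x, red cap on the last 36 mm at the tail (-x), white paper band 40 mm long round the middle. Origin: middle of its underside; x along it to the nose, z up. Starts flat on the table, nose roughly away from the robot. May be absent.
- red_nose (a point): centre of the nose end of the red-capped stick, on its axis.
- red_tail (a point): centre of the tail end of the red-capped stick, on its axis.
- stick_yellow: rigid dark grey graphite drawing stick, 16 x 16 mm square, 160 mm long, about 80 g: blunt cone nose (last 14 mm, 9 mm across at the tip) at +x, yellow cap on the last 36 mm at the tail (-x), white paper band 40 mm long round the middle. Origin: middle of its underside; x along it to the nose, z up. Starts flat on the table, nose roughly away from the robot. May be absent.
- yellow_nose (a point): centre of the nose end of the yellow-capped stick, on its axis.
- yellow_tail (a point): centre of the tail end of the yellow-capped stick, on its axis.
- stick_blue: rigid dark grey graphite drawing stick, 16 x 16 mm square, 160 mm long, about 80 g: blunt cone nose (last 14 mm, 9 mm across at the tip) at +x, blue cap on the last 36 mm at the tail (-x), white paper band 40 mm long round the middle. Origin: middle of its underside; x along it to the nose, z up. Starts flat on the table, nose roughly away from the robot. May be absent.
- blue_nose (a point): centre of the nose end of the blue-capped stick, on its axis.
- blue_tail (a point): centre of the tail end of the blue-capped stick, on its axis.
- ink_green: green ink dropper bottle with black cap, 40 mm wide, 70 mm high, origin under its middle; bystander.
- tape_roll: roll of blue masking tape, 110 mm diameter, 79 mm high, lying flat, origin under its middle; bystander.
- gesso: small white bottle with white cap, 45 mm diameter, 66 mm high, origin under its middle; bystander.

How it is judged:
By the outcome, as a careful person would: the job done as asked, in the order asked, and still so for the second after the job is handed in, with the robot touching nothing.
Of stick_red, stick_yellow, stick_blue only 2 to 3 are there at a start; the rules pass over those that are not, and their reading is None.
At some moment in a run one of stick_red, stick_yellow, stick_blue may be knocked a few centimetres aside while the robot is not near it.
Once in a run the grip may slacken for a moment while it holds something.
It also fails if it takes over 210 s, if anything falls off the work surface, if the arm or the gripper's body presses on something with over 40 N, if the wrist force passes 120 N, or if a joint passes its speed limit or range.

## Working session

There is one attempt and no reset: what is moved stays moved. The work goes in short steps, Python scripts to look and compute and a tool call to move; the robot and the scene stay as the last step left them, time stands still between calls to the robot, and variables do not carry over. Pictures are saved under pics/ and viewed, at most 14 in all, crops included, and the job is handed in when it is done.

Besides the shell and the picture viewer there is one more tool, called after "Emit:" as name([rows], argument=value, ...), one row to a line, values as JSON. move_arm: Moves the arm, as the interface text tells. Its arguments: {"type":"object","properties":{"moves":{"type":"array","items":{"type":"array","items":{"type":"number"}}},"gripper":{"type":"number"},"newtons":{"type":"number"}},"required":["moves"]}

```bash
ls; mkdir -p pics
python3 - <<'E'
from workcell import monitor, grab_frame, camera_model, bot
import cv2
s=monitor.observe(); print(s)
for n in ("side","top","wrist"):
    cv2.imwrite(f"pics/{n}0.png",grab_frame(n)); print(n,camera_model(n))
E
```

```text
pics
{'clock': 0.0, 'qpos': array([-1.18522919,  0.52201862, -0.03634865,  1.60000634,  0.02122929,
        1.02111258, -0.11282244]), 'qd': array([-0.00041001,  0.00114705,  0.00096217, -0.00129117, -0.00107356,
       -0.00018924, -0.00067447]), 'joint_efforts': array([-1.97088055e-03, -9.27122211e+01,  1.97893001e+00, -3.69946682e+01,
        1.78202474e-02,  8.32996331e-03,  1.02536177e-05]), 'position': array([0.27497913, 0.56089384, 0.24472322]), 'tool_rot': array([-3.14043786e+00,  9.78367991e-05,  2.68582688e+00]), 'force': array([-0.01146751, -0.00481752,  0.07907127]), 'moment': array([ 0.03757271,  0.00332675, -0.00960816]), 'finger_force': 0.0, 'grip_width': 0.08497301677893292}
side {'vfov': 42.86068321848379, 'cx': 309.282797474168, 'cy': 237.90876582246702, 'R': array([[-0.97693996, -0.2131715 , -0.0120928 ],
       [-0.13030175,  0.64010946, -0.75715344],
       [ 0.16914425, -0.73811774, -0.65312513]]), 't': array([0.57789575, 0.12674722, 1.46574003])}
top {'vfov': 49.19657289302922, 'cx': 315.1542232360103, 'cy': 239.043287368529, 'R': array([[-0.02700933, -0.99944493,  0.01950177],
       [-0.99492418,  0.02498514, -0.09747629],
       [ 0.09693493, -0.02203555, -0.99504676]]), 't': array([-0.01793055,  0.58872947,  1.23460731])}
wrist {'vfov': 66.04300430241682, 'cx': 315.17042128584336, 'cy': 245.57393289755134, 'T_tool_cam': array([[-3.14272050e-04, -9.65629448e-01, -2.59922431e-01,
         6.59710147e-02],
       [ 9.99999001e-01, -6.61613212e-04,  1.24883975e-03,
        -7.65085147e-04],
       [-1.37788456e-03, -2.59921779e-01,  9.65628692e-01,
        -1.29209448e-01],
       [ 0.00000000e+00,  0.00000000e+00,  0.00000000e+00,
         1.00000000e+00]])}
```

View pics/top0.png

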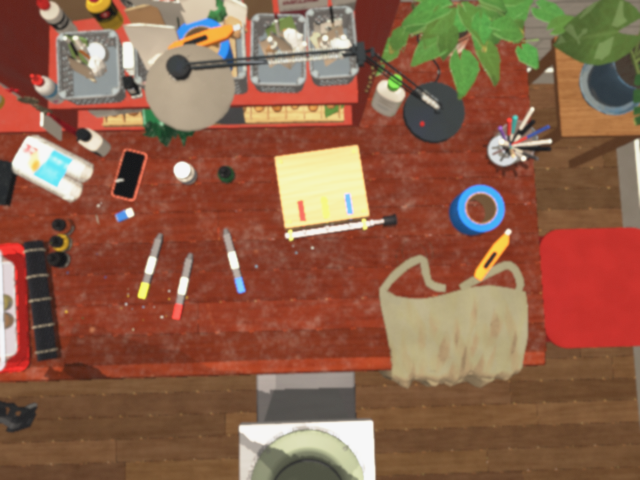

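View pics/side0.png

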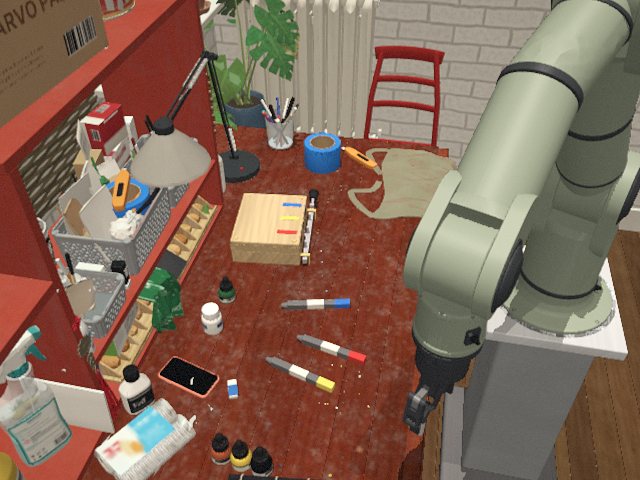

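Top shows three sticks (yellow cap (143,293), red (179,311), blue (240,286)), the block at (320,185) with its knob at (390,220), gesso (184,172) and green ink (226,174), which stay clear. Side agrees.

```bash
cat > h.py <<'E'
import numpy as np, cv2
from workcell import monitor, grab_frame, camera_model, bot
from scipy.spatial.transform import Rotation as Ro
def cam(name,s=None):
    m=camera_model(name); f=240/np.tan(np.radians(m["vfov"])/2)
    if name=="wrist":
        s=s or monitor.observe(); T=m["T_tool_cam"]; Rw=Ro.from_euler("xyz",s["tool_rot"]).as_matrix()
        Rc=Rw@T[:3,:3]; c=Rw@T[:3,3]+s["position"]; R=Rc.T
    else: R=m["R"]; c=-R.T@m["t"]
    return dict(R=R,c=c,f=f,cx=m["cx"],cy=m["cy"])
def ray(C,p):
    p=np.atleast_2d(p).astype(float)
    d=np.c_[(p[:,0]-C["cx"])/C["f"],(p[:,1]-C["cy"])/C["f"],np.ones(len(p))]@C["R"]; return d
def onz(C,p,z):
    d=ray(C,p); return C["c"]+d*((z-C["c"][2])/d[:,2])[:,None]
def proj(C,X):
    q=(np.atleast_2d(X)-C["c"])@C["R"].T; return np.c_[q[:,0]/q[:,2]*C["f"]+C["cx"],q[:,1]/q[:,2]*C["f"]+C["cy"]]
E
python3 - <<'E'
from h import *
C=cam("top"); np.set_printoptions(precision=3,suppress=True)
for n,a,b in [("yellow",(143,297),(159,235)),("red",(178,318),(189,254)),("blue",(241,292),(226,229))]:
    P=onz(C,[a,b],.014); d=P[1]-P[0]; print(n,P.ravel(),"mid",P.mean(0)[:2],np.hypot(*d[:2]),"yaw",np.arctan2(d[1],d[0]))
print("block back L,R, front L,R",onz(C,[(275,154),(361,146),(282,223),(369,213)],.072)[:,:2])
print("knob",onz(C,[(389,221)],.04)); print("gesso ink",onz(C,[(184,172),(226,174)],.068))
S=cam("side")
for n,a,b in [("yellow",(334,385),(267,358)),("red",(365,357),(298,339)),("blue",(350,303),(282,305))]:
    P=onz(S,[a,b],.01); d=P[1]-P[0]; print(n,"mid",P.mean(0)[:2],"yaw",np.arctan2(d[1],d[0]))
E
```

```text
yellow [0.46  0.383 0.014 0.609 0.345 0.014] mid [0.535 0.364] 0.15331520204080681 yaw -0.24948963213253306
red [0.408 0.299 0.014 0.561 0.273 0.014] mid [0.484 0.286] 0.15503525965838857 yaw -0.1733431668070827
blue [0.466 0.148 0.014 0.62  0.183 0.014] mid [0.543 0.166] 0.15743961404760962 yaw 0.2202633553394862
block back L,R, front L,R [[ 0.788  0.057]
 [ 0.803 -0.147]
 [ 0.623  0.044]
 [ 0.642 -0.16 ]]
knob [[ 0.626 -0.212  0.04 ]]
gesso ink [[0.75  0.272 0.068]
 [0.743 0.173 0.068]]
yellow mid [0.533 0.36 ] yaw -0.24768846125802452
red mid [0.481 0.285] yaw -0.1249206616665848
blue mid [0.539 0.165] yaw 0.2435376451686723
```

Emit:
move_arm([
  [355,-711,-20,-1.03],
  [355,-711,-20,-1.03],
  [355,-711,-20,-1.03],
  [355,-711,-20,-1.03],
  [355,-711,-20,-1.03],
  [355,-711,-20,-1.03],
  [355,-711,-20,-1.03],
  [355,-711,-20,-1.03],
  [355,-711,-20,-1.03],
  [355,-711,-20,-1.03],
  [355,-711,-20,-1.03],
  [355,-711,-20,-1.03],
], gripper=1)

```text
clock: 1.65
position: [0.6107, -0.1114, 0.2262]
tool_rot: [-3.142, -0.0, 1.656]
force: [0.5, 1.6, 0.3]
grip_width: 0.0853
finger_force: 0.0
```

Emit:
move_arm([
  [20,-30,0,0],
  [20,-30,0,0],
  [20,-30,0,0],
  [20,-30,0,0],
])

```text
clock: 2.15
position: [0.6299, -0.1384, 0.2265]
tool_rot: [-3.142, -0.0, 1.657]
force: [-0.0, -0.2, 0.2]
grip_width: 0.0854
finger_force: 0.0
```

Run:
```python
from h import *
s=monitor.observe(); im=grab_frame("wrist"); cv2.imwrite("pics/w1.png",im); import pickle; pickle.dump(s,open("w1.pkl","wb")); print(s["position"],s["tool_rot"],s["qd"].max())
```

```text
[ 0.62987865 -0.13844241  0.22650778] [-3.14152304e+00 -4.86208745e-04  1.65708339e+00] 0.0017578634276421297
```

View pics/w1.png

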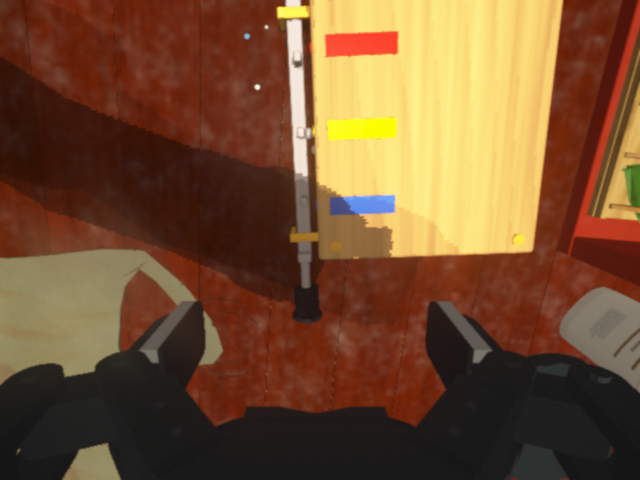

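The view shows the block's front edge at column ~315, corners (318,260) and (531,250), the stripes at rows 44/128/205, and the knob at (306,303).

Run:
```python
from h import *; import pickle
from scipy.optimize import least_squares
np.set_printoptions(precision=4,suppress=True)
s=pickle.load(open("w1.pkl","rb")); C=cam("wrist",s); im=cv2.imread("pics/w1.png"); hsv=cv2.cvtColor(im,cv2.COLOR_BGR2HSV)
def cen(lo,hi,box):
    m=cv2.inRange(hsv,np.array(lo),np.array(hi)); k=np.zeros_like(m); x0,y0,x1,y1=box; k[y0:y1,x0:x1]=m[y0:y1,x0:x1]
    ys,xs=np.nonzero(k); return xs.mean(),ys.mean(),xs.min(),xs.max(),len(xs)
st=[cen((0,170,80),(8,255,255),(320,25,410,65)),cen((26,170,100),(34,255,255),(320,110,410,150)),cen((100,120,60),(125,255,255),(320,190,410,220))]
print(st)
pts=onz(C,[a[:2] for a in st],.072); print(pts)
cor=onz(C,[(318,260),(531.5,250)],.072); fl=onz(C,[(314.5,100),(316.5,200)],.072); bl=onz(C,[(562,2),(545,140)],.072)
def res(p):
    x,y,a=p; L=lambda P:np.c_[(P[:,0]-x)*np.cos(a)+(P[:,1]-y)*np.sin(a),-(P[:,0]-x)*np.sin(a)+(P[:,1]-y)*np.cos(a)]
    c=L(cor); t=L(pts)
    return np.r_[c[:,1]+.1,t[:,1]-[.056,0,-.056],c[0,0],L(fl)[:,0],c[1,0]-.172,L(bl)[:,0]-.172]
r=least_squares(res,[.63,-.06,.09]); print(r.x,res(r.x)*1000)
x,y,a=r.x
f=lambda u,v:np.array([x+u*np.cos(a)-v*np.sin(a),y+u*np.sin(a)+v*np.cos(a)])
print("knob",f(-.013,-.15), onz(C,[(306,303)],.0435))
print({n:f(0,v) for n,v in (("r",.056),("y",0),("b",-.056))})
# cross-check top camera
T=cam("top"); print(proj(T,np.r_[f(0,.1),.072]),proj(T,np.r_[f(0,-.1),.072]),proj(T,np.r_[f(.172,.1),.072]))
```

```text
[(np.float64(361.1695026178011), np.float64(43.534685863874344), np.int64(326), np.int64(397), 1528), (np.float64(361.62706983441325), np.float64(128.36285097192226), np.int64(327), np.int64(396), 1389), (np.float64(370.22027027027025), np.float64(203.94864864864866), np.int64(343), np.int64(393), 740)]
[[ 0.6496 -0.0019  0.072 ]
 [ 0.6566 -0.0577  0.072 ]
 [ 0.6698 -0.1124  0.072 ]]
[ 0.621  -0.0617  0.1271] [-0.0599  1.2918 -0.2861 -0.479  -0.4668 -0.099   2.1011  0.6398 -1.5578
 -0.1756 -0.9085]
knob [ 0.6271 -0.2122] [[ 0.6273 -0.2117  0.0435]]
{'r': array([ 0.6139, -0.0062]), 'y': array([ 0.621 , -0.0617]), 'b': array([ 0.6281, -0.1173])}
[[284.9369 229.3469]] [[369.4632 216.5142]] [[274.1411 157.7739]]
```

```bash
cat > blockfit.py <<'E'
from h import *
from scipy.optimize import least_squares
def edges(im,p0,p1,n=40,w=9):
    """subpixel max-gradient points across segment p0-p1"""
    g=cv2.GaussianBlur(im[:,:,1].astype(np.float32),(0,0),1); p0,p1=np.array(p0,float),np.array(p1,float)
    d=(p1-p0)/np.linalg.norm(p1-p0); nrm=np.array([-d[1],d[0]]); t=np.arange(-w,w+.1,.5); out=[]
    for k in np.linspace(0,1,n):
        q=p0+(p1-p0)*k+t[:,None]*nrm
        v=cv2.remap(g,q[:,:1].astype(np.float32),q[:,1:].astype(np.float32),cv2.INTER_LINEAR).ravel()
        dv=np.abs(np.gradient(v)); i=dv.argmax(); out.append(np.r_[q[i],dv[i]])
    out=np.array(out); return out[out[:,2]>np.median(out[:,2])*.4,:2]
def fit(C,segs,stripes=None,x0=(.625,-.06,.1)):
    """segs: {'F'|'B'|'R'|'L':pix}"""
    W={k:onz(C,v,.072) for k,v in segs.items()}
    def res(p):
        x,y,a=p; o=[]
        for k,P in W.items():
            u=(P[:,0]-x)*np.cos(a)+(P[:,1]-y)*np.sin(a); v=-(P[:,0]-x)*np.sin(a)+(P[:,1]-y)*np.cos(a)
            o.append(dict(F=u,B=u-.172,R=v+.1,L=v-.1)[k])
        return np.concatenate(o)*1000
    r=least_squares(res,x0,loss="soft_l1")
    x=res(r.x); i=0
    for k,P in W.items(): print(k,len(P),"med",np.median(x[i:i+len(P)]).round(2),"std",x[i:i+len(P)].std().round(2)); i+=len(P)
    return r.x
E
python3 - <<'E'
from blockfit import *; import pickle
C=cam("wrist",pickle.load(open("w1.pkl","rb"))); im=cv2.imread("pics/w1.png")
S=dict(F=edges(im,(313.5,60),(317.5,235),w=5),B=edges(im,(560,15),(534,230)),R=edges(im,(330,259),(520,250)))
print(fit(C,S)); 
for k in S: l=np.polyfit(S[k][:,0 if k=='R' else 1],S[k][:,1 if k=='R' else 0],1); print(k,l)
T=cam("top"); im=cv2.imread("pics/top0.png")
S=dict(F=edges(im,(283,222),(367,213),w=4),B=edges(im,(277,154),(359,146),w=4),R=edges(im,(361.5,150),(368.5,208),w=4),L=edges(im,(276,160),(281.5,217),w=4))
print(fit(T,S))
E
```

```text
F 37 med 0.78 std 0.35
B 40 med -0.5 std 0.19
R 36 med -0.01 std 0.24
[ 0.62119975 -0.0612017   0.12328111]
F [3.38547468e-02 3.09735511e+02]
B [-1.20928534e-01  5.62644756e+02]
R [-3.59221708e-02  2.70775027e+02]
F 36 med 0.15 std 3.1
B 39 med -0.08 std 0.56
R 40 med -0.8 std 0.55
L 40 med 0.81 std 0.59
[ 0.62483255 -0.06025231  0.11823618]
```

Emit:
move_arm([
  [-3,-72,-60,0.037],
  [-3,-72,-120,0.037],
  [-3,-72,-150,0.037],
  [-3,-72,-150,0.037],
  [-3,-72,-150,0.037],
], gripper=0.53, newtons=40)

```text
clock: 2.82
position: [0.6281, -0.2112, 0.0785]
tool_rot: [3.14, 0.001, 1.693]
force: [-0.4, -0.3, 0.5]
grip_width: 0.0453
finger_force: 0.0
```

Run:
```python
from h import *
s=monitor.observe(); im=grab_frame("wrist"); cv2.imwrite("pics/w2.png",im); print(s["position"],s["tool_rot"],s["grip_width"])
```

```text
[ 0.62811864 -0.21119163  0.07854636] [3.13964795e+00 6.29247293e-04 1.69348526e+00] 0.04525716916641956
```

View pics/w2.png

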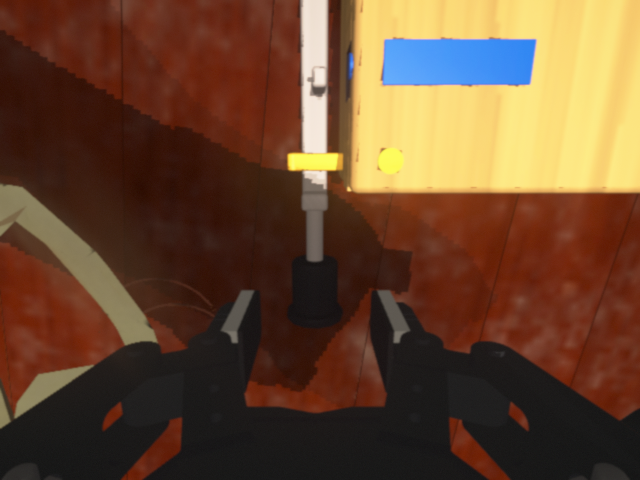

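Knob at (315,290) lies centred between the open fingers; going down.

Emit:
move_arm([
  [0,0,-30,0],
  [0,0,-51,0],
  [0,0,-51,0],
  [0,0,-51,0],
])

```text
clock: 3.38
position: [0.6276, -0.2118, 0.0266]
tool_rot: [3.141, 0.001, 1.693]
force: [0.7, 1.0, 0.4]
grip_width: 0.0454
finger_force: 0.0
```

Emit:
move_arm([
  [0,0,0,0],
  [0,0,0,0],
  [0,0,0,0],
  [0,0,0,0],
  [0,0,0,0],
], gripper=0)

```text
clock: 4.0
position: [0.6278, -0.2118, 0.0263]
tool_rot: [3.14, 0.001, 1.693]
force: [0.9, 1.2, 8.2]
grip_width: 0.0216
finger_force: 39.0
```

Emit:
move_arm([
  [0.9,-7,0,0],
  [1.7,-14,0,0],
  [2.5,-20,0,0],
  [3,-24,0,0],
  [3.5,-28,0,0],
  [3.7,-30,0,0],
  [3.7,-30,0,0],
])

```text
clock: 4.88
position: [0.6314, -0.2397, 0.0262]
tool_rot: [3.141, -0.002, 1.694]
force: [-2.8, 10.2, 10.7]
grip_width: 0.0215
finger_force: 39.6
```

Run:
```python
from h import *
s=monitor.observe(); im=grab_frame("wrist"); cv2.imwrite("pics/w3.png",im[:330]); print(s["position"],s["force"],s["grip_width"],s["finger_force"])
```

```text
[ 0.63138877 -0.23969343  0.02616515] [-2.76300167 10.17682137 10.70245423] 0.021459020486588546 39.64537560939789
```

View pics/w3.png

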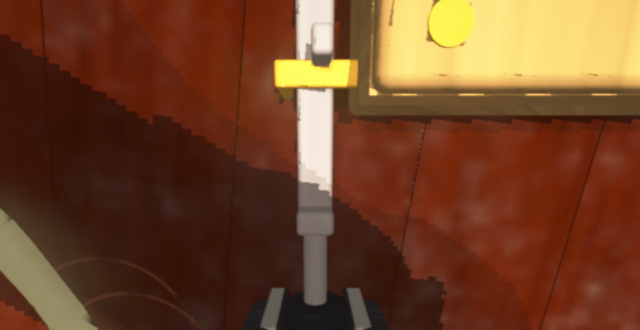

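Knob moved 28 mm and now meets its stop (10 N). Release, rise, and go above the blue stick.

Emit:
move_arm([
  [0,0,0,0],
  [0,0,0,0],
  [0,0,0,0],
  [0,0,60,0],
  [0,0,120,0],
  [0,0,180,0],
  [-50,60,180,-0.18],
  [-90,110,180,-0.36],
  [-90,170,180,-0.54],
  [-90,230,180,-0.72],
  [-90,290,180,-0.9],
  [-90,350,180,-1.08],
], gripper=0.53)

```text
clock: 6.42
position: [0.5405, 0.1048, 0.2057]
tool_rot: [3.141, -0.001, 0.606]
force: [1.3, 0.4, -0.1]
grip_width: 0.0455
finger_force: 0.0
```

Emit:
move_arm([
  [0,56,-40,-0.18],
  [0,56,-80,-0.36],
  [0,56,-80,-0.4],
  [0,56,-80,-0.4],
  [0,56,-80,-0.4],
  [0,56,-80,-0.4],
])

```text
clock: 7.18
position: [0.5413, 0.1587, 0.1266]
tool_rot: [-3.141, -0.002, 0.213]
force: [0.0, 0.0, 0.0]
grip_width: 0.0455
finger_force: 0.0
```

Run:
```python
from h import *; import pickle
s=monitor.observe(); im=grab_frame("wrist"); cv2.imwrite("pics/w4.png",im); print(s["position"],s["tool_rot"],s["qd"].max()); pickle.dump(s,open("w4.pkl","wb"))
```

```text
[0.54132051 0.15866719 0.12659056] [-3.14076764e+00 -1.62539395e-03  2.13236047e-01] 0.009981884602643199
```

View pics/w4.png

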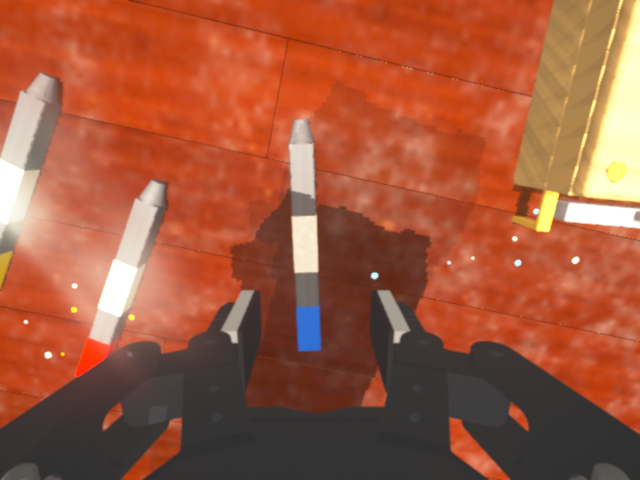

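The blue stick runs from nose (301,121) to tail (309,351), its white band centred at (305,244).

Run:
```python
from h import *; import pickle
np.set_printoptions(precision=4,suppress=True)
s=pickle.load(open("w4.pkl","rb")); C=cam("wrist",s)
n=onz(C,[(301,121)],.009)[0]; b=onz(C,[(305,244.5)],.016)[0]; t=onz(C,[(309,350)],.016)[0]
d=n-t; print(n,b,t,"mid",(n+t)[:2]/2,np.hypot(*d[:2]),"yaw",np.arctan2(d[1],d[0]), (b-s["position"])*1000)
```

```text
[0.6184 0.1845 0.009 ] [0.5414 0.1656 0.016 ] [0.4642 0.1465 0.016 ] mid [0.5413 0.1655] 0.1588057778348338 yaw 0.2414036717010897 [   0.0605    6.9622 -110.5906]
```

Emit:
move_arm([
  [0,7,-50,0.028],
  [0,7,-90,0.028],
  [0,7,-109,0.028],
  [0,7,-109,0.028],
  [0,7,-109,0.028],
])

```text
clock: 7.85
position: [0.5416, 0.166, 0.0178]
tool_rot: [-3.141, -0.002, 0.241]
force: [1.0, -0.1, -0.3]
grip_width: 0.0453
finger_force: 0.0
```

Emit:
move_arm([
  [0,0,0,0],
  [0,0,0,0],
  [0,0,0,0],
  [0,0,0,0],
  [0,0,0,0],
], gripper=0, newtons=50)

```text
clock: 8.48
position: [0.5412, 0.1663, 0.0174]
tool_rot: [-3.141, -0.001, 0.241]
force: [-2.6, -0.8, 11.9]
grip_width: 0.0143
finger_force: 49.1
```

Emit:
move_arm([
  [0,0,30,0],
  [0,0,70,0],
  [-10,-50,100,-0.06],
  [-22,-110,100,-0.118],
  [-22,-165,100,-0.118],
  [-22,-220,100,-0.118],
  [-22,-270,80,-0.118],
  [-22,-296,60,-0.118],
  [-22,-296,42,-0.118],
  [-22,-296,42,-0.118],
  [-22,-296,42,-0.118],
  [-22,-296,42,-0.118],
])

```text
clock: 9.98
position: [0.5193, -0.1293, 0.0591]
tool_rot: [3.142, -0.001, 0.124]
force: [-0.5, -0.3, -0.8]
grip_width: 0.0145
finger_force: 49.7
```

Run:
```python
from h import *; import pickle
s=monitor.observe(); im=grab_frame("wrist"); cv2.imwrite("pics/w5.png",im); print(s["position"],s["tool_rot"],s["force"],s["grip_width"],s["finger_force"]); pickle.dump(s,open("w5.pkl","wb"))
```

```text
[ 0.51925324 -0.12929885  0.05909228] [ 3.14156264e+00 -9.47759344e-04  1.24016110e-01] [-0.4695125  -0.33604986 -0.81190293] 0.014503190430653536 49.68465507030487
```

View pics/w5.png

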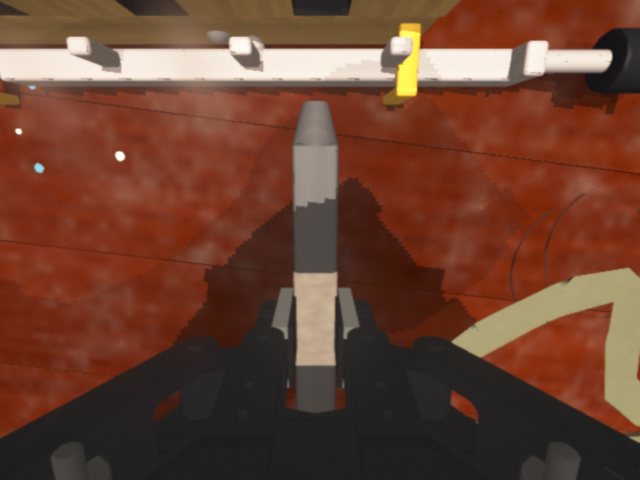

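Stick is straight at column ~316, nose (316,102); the dark bore opening at the top is near column 322 and the teeth midpoint at 321. Measuring that offset.

Run:
```python
from h import *
im=cv2.imread("pics/w5.png"); g=cv2.cvtColor(im,cv2.COLOR_BGR2GRAY).astype(int)
for r in (4,8,11): print(r,[g[r,c] for c in range(284,362,2)])
for r in (112,160): print(r,[g[r,c] for c in range(286,346,2)])
print(44,[g[44,c] for c in range(224,264,2)],[g[44,c] for c in range(384,424,2)])
```

```text
4 [np.int64(92), np.int64(94), np.int64(95), np.int64(92), np.int64(55), np.int64(34), np.int64(36), np.int64(39), np.int64(38), np.int64(38), np.int64(39), np.int64(39), np.int64(38), np.int64(38), np.int64(37), np.int64(36), np.int64(37), np.int64(37), np.int64(38), np.int64(37), np.int64(38), np.int64(36), np.int64(36), np.int64(38), np.int64(37), np.int64(36), np.int64(37), np.int64(36), np.int64(37), np.int64(38), np.int64(36), np.int64(36), np.int64(27), np.int64(52), np.int64(85), np.int64(88), np.int64(88), np.int64(89), np.int64(89)]
8 [np.int64(94), np.int64(94), np.int64(95), np.int64(95), np.int64(77), np.int64(37), np.int64(45), np.int64(43), np.int64(41), np.int64(40), np.int64(41), np.int64(40), np.int64(37), np.int64(38), np.int64(38), np.int64(39), np.int64(37), np.int64(37), np.int64(39), np.int64(38), np.int64(38), np.int64(37), np.int64(39), np.int64(37), np.int64(38), np.int64(37), np.int64(35), np.int64(38), np.int64(40), np.int64(42), np.int64(43), np.int64(42), np.int64(34), np.int64(75), np.int64(88), np.int64(88), np.int64(89), np.int64(89), np.int64(90)]
11
[... 1331 characters left out ...]
np.int64(146), np.int64(143), np.int64(120), np.int64(75), np.int64(63), np.int64(63), np.int64(65)]
44 [np.int64(76), np.int64(74), np.int64(108), np.int64(220), np.int64(245), np.int64(249), np.int64(250), np.int64(251), np.int64(251), np.int64(251), np.int64(251), np.int64(249), np.int64(236), np.int64(189), np.int64(111), np.int64(185), np.int64(228), np.int64(216), np.int64(191), np.int64(150)] [np.int64(64), np.int64(81), np.int64(101), np.int64(147), np.int64(219), np.int64(235), np.int64(243), np.int64(240), np.int64(237), np.int64(238), np.int64(235), np.int64(229), np.int64(225), np.int64(214), np.int64(209), np.int64(227), np.int64(227), np.int64(217), np.int64(105), np.int64(56)]
```

Emit:
move_arm([
  [0.2,-1.8,0.3,0],
  [10,-0.6,0.3,0],
  [20,0.7,0.3,0],
  [30,1.9,0.3,0],
  [37.5,2.8,0.3,0],
  [45,3.7,0.3,0],
  [45,3.7,0.3,0],
])

```text
clock: 10.9
position: [0.5642, -0.1262, 0.0586]
tool_rot: [3.141, -0.0, 0.123]
force: [0.8, -0.1, -0.7]
grip_width: 0.0144
finger_force: 49.7
```

Emit:
move_arm([
  [10,1.2,0,0],
  [20,2.5,0,0],
  [30,3.7,0,0],
  [30,3.7,0,0],
  [30,3.7,0,0],
])

```text
clock: 11.52
position: [0.5935, -0.1227, 0.0586]
tool_rot: [-3.142, 0.0, 0.123]
force: [0.1, 0.0, -0.5]
grip_width: 0.0145
finger_force: 49.7
```

Run:
```python
from h import *; import pickle
s=monitor.observe(); im=grab_frame("wrist"); cv2.imwrite("pics/w6.png",im); print(s["position"],s["force"],s["grip_width"])
```

```text
[ 0.5934638  -0.12273338  0.05861371] [ 0.1361227   0.04763075 -0.47287826] 0.014519883696436763
```

View pics/w6.png

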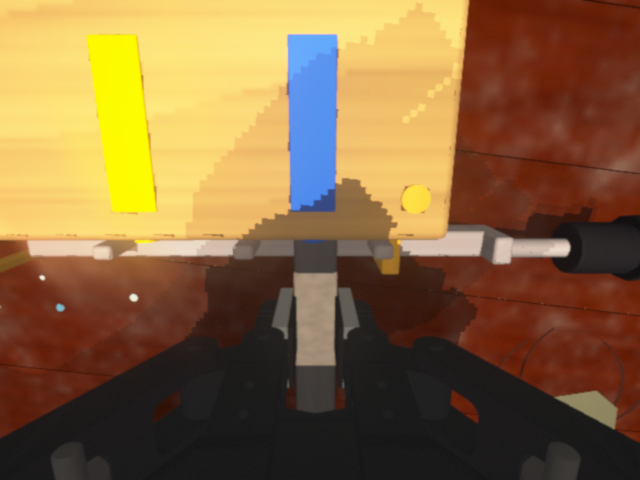

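Stick is in line with the blue stripe (columns 290–337). Pushing further before the regrip.

Emit:
move_arm([
  [10,1.2,0,0],
  [20,2.5,0,0],
  [20,2.5,0,0],
  [20,2.5,0,0],
])

```text
clock: 12.08
position: [0.6136, -0.1202, 0.0586]
tool_rot: [3.142, 0.0, 0.123]
force: [-0.4, 1.7, -0.8]
grip_width: 0.0148
finger_force: 49.7
```

Emit:
move_arm([
  [0,0,0,0],
  [0,0,0,0],
  [0,0,0,0],
  [-20,-2.5,0,0],
  [-40,-5,-1,0],
  [-49.6,-6.1,-2,0],
  [-49.6,-6.1,-2,0],
], gripper=0.28)

```text
clock: 12.95
position: [0.5642, -0.1262, 0.0569]
tool_rot: [-3.141, -0.0, 0.122]
force: [-0.3, 0.7, -0.5]
grip_width: 0.0239
finger_force: 0.0
```

Emit:
move_arm([
  [0,0,0,0],
  [0,0,0,0],
  [0,0,0,0],
  [0,0,0,0],
], gripper=0)

```text
clock: 13.45
position: [0.5646, -0.1261, 0.0568]
tool_rot: [3.141, -0.001, 0.123]
force: [2.6, 0.1, 1.6]
grip_width: 0.0143
finger_force: 52.4
```

Emit:
move_arm([
  [0,0,2,0],
  [8,1,2,0],
  [16,2,2,0],
  [16,2,2,0],
])

```text
clock: 13.95
position: [0.5812, -0.1241, 0.0588]
tool_rot: [3.141, -0.001, 0.123]
force: [4.1, 0.7, -0.7]
grip_width: 0.0141
finger_force: 52.3
```

Emit:
move_arm([
  [10,1.2,0,0],
  [20,2.5,0,0],
  [32,3.9,0,0],
  [32,3.9,0,0],
  [32,3.9,0,0],
])

```text
clock: 14.58
position: [0.6096, -0.1217, 0.0597]
tool_rot: [-3.141, 0.004, 0.121]
force: [-25.9, -2.1, 35.1]
grip_width: 0.0147
finger_force: 57.4
```

Emit:
move_arm([
  [0,0,0,0],
  [0,0,0,0],
  [0,0,0,0],
  [-25,-3.1,0,0],
  [-50,-6.2,0,0],
  [-70,-8.6,0,0],
  [-70,-8.6,0,0],
], gripper=0.28)

```text
clock: 15.45
position: [0.5413, -0.1292, 0.0588]
tool_rot: [-3.141, 0.0, 0.122]
force: [1.1, -0.4, 0.1]
grip_width: 0.024
finger_force: 0.0
```

Emit:
move_arm([
  [0,0,-2,0],
  [0,0,-2,0],
  [0,0,-2,0],
  [0,0,-2,0],
  [0,0,-2,0],
], gripper=0)

```text
clock: 16.08
position: [0.5422, -0.1289, 0.0567]
tool_rot: [3.142, -0.0, 0.123]
force: [0.1, -1.2, -0.3]
grip_width: 0.0002
finger_force: 0.0
```

Run:
```python
from h import *; import pickle
s=monitor.observe(); im=grab_frame("wrist"); cv2.imwrite("pics/w7.png",im); print(s["position"],s["force"],s["grip_width"])
```

```text
[ 0.54221523 -0.1289362   0.05671786] [ 0.09092081 -1.19762911 -0.27867287] 0.00018778730161734164
```

View pics/w7.png

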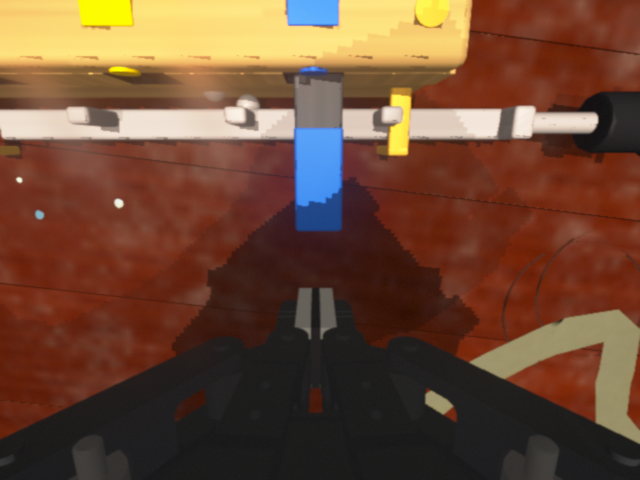

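Blue stick stands ~52 mm proud, tail at (318,230), centred with the shut fingers below it. Push on the end.

Emit:
move_arm([
  [12,0.7,0,0],
  [22,2,0,0],
  [30,3,0,0],
  [38,4,0,0],
  [46,5,0,0],
  [54,6,0,0],
  [60,6.7,0,0],
  [60,6.7,0,0],
])

```text
clock: 17.12
position: [0.6025, -0.1222, 0.0567]
tool_rot: [3.141, -0.0, 0.123]
force: [-1.0, 0.2, 0.1]
grip_width: -0.0001
finger_force: 0.0
```

Emit:
move_arm([
  [4,0.5,0,0],
  [8,1,0,0],
  [11,1.4,0,0],
  [13,1.6,0,0],
  [15,1.8,0,0],
  [17,2.1,0,0],
  [17,2.1,0,0],
])

```text
clock: 18.0
position: [0.6168, -0.1206, 0.0564]
tool_rot: [-3.14, 0.005, 0.122]
force: [-16.3, -0.8, 9.9]
grip_width: -0.0
finger_force: 8.0
```

Stopped at 16 N where the stick's home is expected. Back off and go above the red stick.

Emit:
move_arm([
  [-40,-5,0,0],
  [-60,-7,40,0],
  [-80,45,70,-0.1],
  [-100,105,70,-0.2],
  [-115,165,70,-0.28],
  [-134,225,70,-0.28],
  [-134,285,70,-0.28],
  [-134,345,70,-0.28],
  [-134,404,70,-0.28],
  [-134,404,70,-0.28],
  [-134,404,70,-0.28],
  [-134,404,70,-0.28],
], gripper=0.5)

```text
clock: 19.5
position: [0.4855, 0.2827, 0.1269]
tool_rot: [3.142, -0.0, -0.159]
force: [-0.3, 0.4, -0.1]
grip_width: 0.0427
finger_force: 0.0
```

Run:
```python
from h import *; import pickle
s=monitor.observe(); im=grab_frame("wrist"); cv2.imwrite("pics/w8.png",im); print(s["position"],s["tool_rot"],s["qd"].max()); pickle.dump(s,open("w8.pkl","wb"))
t=grab_frame("top"); cv2.imwrite("pics/top8.png",t)
a=cv2.resize(im,(480,360)); b=cv2.resize(t[130:340,100:420],(480,315)); cv2.imwrite("pics/c8.png",np.hstack([im[:, :560][:480], cv2.resize(t[130:340,130:410],(240,180))]) if 0 else im)
cv2.imwrite("pics/t8c.png",cv2.resize(t[130:330,270:410],None,fx=3,fy=3,interpolation=cv2.INTER_CUBIC))
```

```text
[0.48545438 0.28270307 0.12691701] [ 3.14158824e+00 -1.37510609e-04 -1.59089365e-01] 0.0032911387602738095
```

View pics/w8.png

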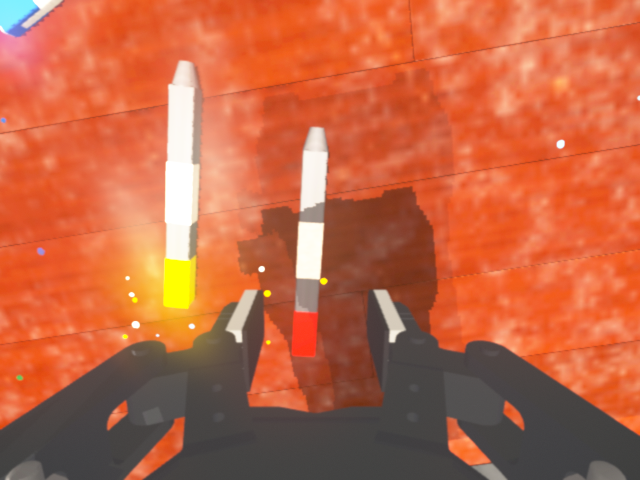

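Red stick: nose (316,127), band centre (310,250), tail (304,355); yellow lies untouched at left.

Run:
```python
from h import *; import pickle
np.set_printoptions(precision=4,suppress=True)
s=pickle.load(open("w8.pkl","rb")); C=cam("wrist",s)
n=onz(C,[(316,128)],.009)[0]; b=onz(C,[(310,250.5)],.016)[0]; t=onz(C,[(304,355)],.016)[0]
d=n-t; print("mid",(n+t)[:2]/2,b,np.hypot(*d[:2]),"yaw",np.arctan2(d[1],d[0]), (b-s["position"])*1000)
# tail position of blue, from top image: blue blob near bore
im=cv2.imread("pics/top8.png"); T=cam("top"); 
print(proj(T,[[.6281,-.1168,.05],[.6281-.05,-.1168-.006,.05]]))
```

```text
mid [0.4831 0.2867] [0.4832 0.2863 0.016 ] 0.15916504833501763 yaw -0.2141041228154019 [  -2.2965    3.599  -110.917 ]
[[349.9336 220.5756]
 [353.1627 241.4132]]
```

View pics/t8c.png

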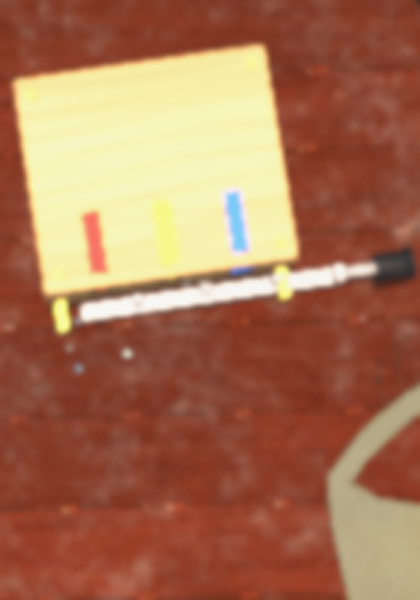

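Blue is home (only its disc shows at (240,270)). Grasp red.

Emit:
move_arm([
  [-2.3,4,-50,-0.055],
  [-2.3,4,-90,-0.055],
  [-2.3,4,-109.5,-0.055],
  [-2.3,4,-109.5,-0.055],
  [-2.3,4,-109.5,-0.055],
])

```text
clock: 20.23
position: [0.4836, 0.288, 0.0185]
tool_rot: [-3.14, -0.001, -0.213]
force: [-0.2, 0.6, 0.3]
grip_width: 0.0426
finger_force: 0.0
```

Emit:
move_arm([
  [0,0,0,0],
  [0,0,0,0],
  [0,0,0,0],
  [0,0,0,0],
  [0,0,0,0],
], gripper=0)

```text
clock: 20.85
position: [0.4832, 0.2882, 0.0183]
tool_rot: [-3.14, -0.001, -0.212]
force: [-3.1, -0.3, 13.1]
grip_width: 0.0147
finger_force: 49.1
```

Emit:
move_arm([
  [0,0,30,0],
  [0,0,70,0],
  [10,-50,100,0.15],
  [22,-110,100,0.3],
  [22,-165,100,0.337],
  [22,-220,100,0.337],
  [22,-275,80,0.337],
  [22,-307,60,0.337],
  [22,-307,42,0.337],
  [22,-307,42,0.337],
  [22,-307,42,0.337],
  [22,-307,42,0.337],
])

```text
clock: 22.35
position: [0.5053, -0.0183, 0.0599]
tool_rot: [-3.141, -0.001, 0.126]
force: [-0.2, 0.7, -0.5]
grip_width: 0.0144
finger_force: 49.7
```

```bash
cat > gap.py <<'E'
# lateral offset of bore opening vs stick nose from wrist picture
from h import *; import sys
s=monitor.observe(); im=grab_frame("wrist"); cv2.imwrite(sys.argv[1],im); print(s["position"],s["tool_rot"],s["force"],s["grip_width"],s["finger_force"])
g=cv2.GaussianBlur(cv2.cvtColor(im,cv2.COLOR_BGR2GRAY),(0,0),1).astype(int)
for r in (3,6,9,112,140,160,200,240): print(r,*[f"{c}:{g[r,c]}" for c in range(280,358,3)])
E
python3 gap.py pics/w9.png
```

```text
[ 0.50527146 -0.01828129  0.05985088] [-3.14145575e+00 -9.77867062e-04  1.26183191e-01] [-0.18893717  0.70792922 -0.47165656] 0.014419026450402599 49.667590856552124
3 280:140 283:137 286:136 289:135 292:95 295:58 298:60 301:60 304:60 307:59 310:59 313:59 316:59 319:59 322:58 325:58 328:58 331:58 334:58 337:58 340:58 343:57 346:55 349:52 352:110 355:124
6 280:141 283:138 286:136 289:136 292:108 295:60 298:61 301:61 304:61 307:61 310:61 313:60 316:60 319:60 322:60 325:59 328:59 331:59 334:59 337:59 340:58 343:58 346:56 349:64 352:120 355:126
9 280:142 283:139 286:137 289:137 292:119 295:65 298:64 301:63 304:62 307:62 310:62 313:61 316:61 319:61 322:61 325:61 328:60 331:60 334:63 337:63 340:63 343:60 346:58 349:81 352:124 355:127
112 280:111 283:112 286:115 289:117 292:120 295:116 298:116 301:126 304:154 307:172 310:182 313:191 316:193 319:189 322:182 325:167 328:147 331:119 334:118 337:117 340:114 343:111 346:109 349:106 352:103 355:103
140 280:101 283:105 286:109 289:110 292:107 295:130 298:156 301:166 304:174 307:178 310:183 313:187 316:189 319:184 322:178 325:172 328:163 331:153 334:137 337:111 340:113 343:112 346:107 349:103 352:100 355:97
160 280:103 283:106 286:108 289:106 292:119 295:189 298:211 301:212 304:212 307:212 310:212 313:211 316:210 319:207 322:207 325:207 328:209 331:209 334:201 337:148 340:105 343:115 346:193 349:204 352:125 355:95
200 280:88 283:88 286:90 289:92 292:101 295:173 298:203 301:165 304:124 307:115 310:110 313:108 316:108 319:107 322:107 325:108 328:108 331:108 334:104 337:88 340:75 343:75 346:76 349:76 352:75 355:74
240 280:64 283:63 286:63 289:63 292:67 295:94 298:106 301:107 304:107 307:108 310:109 313:108 316:107 319:105 322:106 325:106 328:107 331:106 334:101 337:75 340:58 343:57 346:57 349:56 352:55 355:55
```

Emit:
move_arm([
  [0.2,-1.8,0.3,-0.003],
  [10,-0.6,0.3,-0.003],
  [20,0.7,0.3,-0.003],
  [30,1.9,0.3,-0.003],
  [37.5,2.8,0.3,-0.003],
  [45,3.7,0.3,-0.003],
  [45,3.7,0.3,-0.003],
])

```text
clock: 23.28
position: [0.5502, -0.0154, 0.0594]
tool_rot: [3.141, -0.0, 0.122]
force: [0.7, 0.3, -0.2]
grip_width: 0.0144
finger_force: 49.7
```

Emit:
move_arm([
  [10,1.2,0,0],
  [20,2.5,0,0],
  [30,3.7,0,0],
  [40,4.9,0,0],
  [50,6.2,0,0],
  [50,6.2,0,0],
])

```text
clock: 24.02
position: [0.6004, -0.0091, 0.0594]
tool_rot: [3.141, -0.0, 0.122]
force: [0.6, 0.2, -0.6]
grip_width: 0.0146
finger_force: 49.7
```

Emit:
move_arm([
  [0,0,0,0],
  [0,0,0,0],
  [0,0,0,0],
  [-20,-2.5,0,0],
  [-40,-5,-1,0],
  [-49.6,-6.1,-2,0],
  [-49.6,-6.1,-2,0],
], gripper=0.28)

```text
clock: 24.9
position: [0.5502, -0.0153, 0.0577]
tool_rot: [-3.141, -0.0, 0.121]
force: [0.3, 0.4, 0.3]
grip_width: 0.0238
finger_force: 0.0
```

Emit:
move_arm([
  [0,0,0,0],
  [0,0,0,0],
  [0,0,0,0],
  [0,0,0,0],
], gripper=0, newtons=35)

```text
clock: 25.4
position: [0.5506, -0.0153, 0.0576]
tool_rot: [3.141, -0.0, 0.122]
force: [1.7, 0.6, 2.1]
grip_width: 0.015
finger_force: 37.5
```

Emit:
move_arm([
  [0,0,2,0],
  [0,0,4,0],
  [0,0,4,0],
  [8,1,4,0],
  [16,2,4,0],
  [16,2,4,0],
])

```text
clock: 26.15
position: [0.5671, -0.0132, 0.0614]
tool_rot: [3.141, -0.001, 0.122]
force: [-0.1, 0.4, -2.9]
grip_width: 0.0148
finger_force: 37.0
```

Emit:
move_arm([
  [8,1,0,0],
  [16,2,0,0],
  [20,2.5,0,0],
  [20,2.5,0,0],
])

```text
clock: 26.65
position: [0.5867, -0.0108, 0.0615]
tool_rot: [3.141, -0.0, 0.122]
force: [1.3, 0.9, -2.6]
grip_width: 0.0147
finger_force: 37.0
```

Emit:
move_arm([
  [0,0,0,0],
  [0,0,0,0],
  [0,0,0,0],
  [-25,-3.1,0,0],
  [-50,-6.2,0,0],
  [-70,-8.6,0,0],
  [-70,-8.6,0,0],
], gripper=0.28)

```text
clock: 27.52
position: [0.5154, -0.0196, 0.0617]
tool_rot: [-3.141, 0.0, 0.121]
force: [0.8, -0.0, 0.4]
grip_width: 0.0238
finger_force: 0.0
```

Emit:
move_arm([
  [0,0,-5,0],
  [0,0,-5,0],
  [0,0,-5,0],
  [0,0,-5,0],
  [0,0,-5,0],
], gripper=0)

```text
clock: 28.15
position: [0.5163, -0.0194, 0.0565]
tool_rot: [-3.142, -0.0, 0.122]
force: [0.1, 0.4, -0.2]
grip_width: -0.0
finger_force: 0.0
```

Run:
```python
from h import *
s=monitor.observe(); im=grab_frame("wrist"); cv2.imwrite("pics/w10.png",im); print(s["position"],s["force"],s["grip_width"])
hsv=cv2.cvtColor(im,cv2.COLOR_BGR2HSV); m=cv2.inRange(hsv,(0,220,120),(6,255,255)); m[:, :270]=0; m[:,370:]=0
n,l,st,c=cv2.connectedComponentsWithStats(m); print(st[1:][st[1:,4]>150])
```

```text
[ 0.51631825 -0.01943205  0.0565346 ] [ 0.09583458  0.42656157 -0.16215102] -4.141172175414391e-05
[[ 291  119   49  102 2233]]
```

Emit:
move_arm([
  [15,1,0,0],
  [26,2.4,0,0],
  [34,3.4,0,0],
  [42,4.4,0,0],
  [50,5.4,0,0],
  [58,6.4,0,0],
  [66,7.4,0,0],
  [74,8.4,0,0],
  [80,9.1,0,0],
  [80,9.1,0,0],
])

```text
clock: 29.45
position: [0.5966, -0.0103, 0.0564]
tool_rot: [3.141, -0.0, 0.122]
force: [-0.2, 0.1, 0.0]
grip_width: -0.0
finger_force: 0.0
```

Emit:
move_arm([
  [3,0.4,0,0],
  [5,0.6,0,0],
  [7,0.9,0,0],
  [9,1.1,0,0],
  [9,1.1,0,0],
])

```text
clock: 30.08
position: [0.603, -0.0096, 0.0561]
tool_rot: [-3.141, 0.005, 0.121]
force: [-15.6, -1.4, 8.3]
grip_width: 0.0001
finger_force: 7.7
```

Red home at the same depth as blue. On to yellow.

Emit:
move_arm([
  [-40,-5,0,0],
  [-60,-7,40,0],
  [-70,45,70,-0.1],
  [-70,105,70,-0.2],
  [-70,165,70,-0.3],
  [-70,225,70,-0.37],
  [-70,285,70,-0.37],
  [-70,345,70,-0.37],
  [-70,370,70,-0.37],
  [-70,370,70,-0.37],
  [-70,370,70,-0.37],
  [-70,370,70,-0.37],
], gripper=0.5)

```text
clock: 31.58
position: [0.5356, 0.3596, 0.1267]
tool_rot: [3.142, -0.0, -0.25]
force: [-0.6, 0.3, -0.8]
grip_width: 0.0428
finger_force: 0.0
```

Run:
```python
from h import *; import pickle
s=monitor.observe(); im=grab_frame("wrist"); cv2.imwrite("pics/w11.png",im); print(s["position"],s["tool_rot"],s["qd"].max()); pickle.dump(s,open("w11.pkl","wb"))
```

```text
[0.53559279 0.35959673 0.12673442] [ 3.14156052e+00 -6.50638790e-05 -2.49900329e-01] 0.0028957271263543322
```

View pics/w11.png

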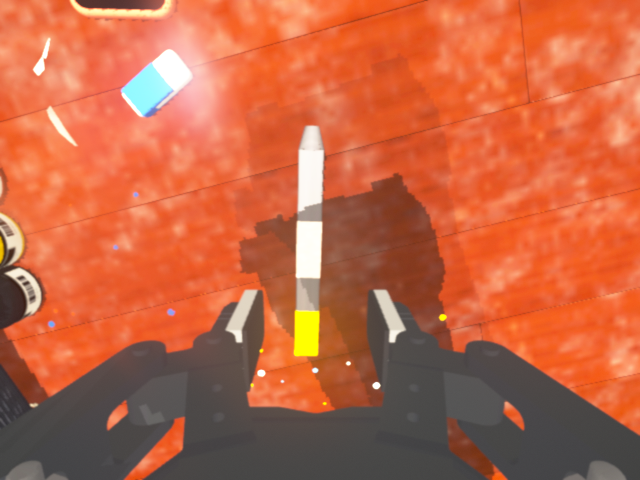

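Yellow stick: nose (312,127), band centre (309,249), tail (306,355).

Run:
```python
from h import *; import pickle
np.set_printoptions(precision=4,suppress=True)
s=pickle.load(open("w11.pkl","rb")); C=cam("wrist",s)
n=onz(C,[(312,127)],.009)[0]; b=onz(C,[(309,249.5)],.016)[0]; t=onz(C,[(306.3,355)],.016)[0]
d=n-t; print("mid",(n+t)[:2]/2,b,np.hypot(*d[:2]),"yaw",np.arctan2(d[1],d[0]), (b-s["position"])*1000)
```

```text
mid [0.534 0.364] [0.5345 0.3638 0.016 ] 0.15948998348472773 yaw -0.27820107671705374 [  -1.0539    4.2121 -110.7344]
```

Emit:
move_arm([
  [-1.3,4.3,-50,-0.028],
  [-1.3,4.3,-90,-0.028],
  [-1.3,4.3,-109.5,-0.028],
  [-1.3,4.3,-109.5,-0.028],
  [-1.3,4.3,-109.5,-0.028],
])

```text
clock: 32.25
position: [0.5348, 0.3652, 0.0186]
tool_rot: [-3.14, -0.001, -0.277]
force: [0.2, 0.0, -0.5]
grip_width: 0.0427
finger_force: 0.0
```

Emit:
move_arm([
  [0,0,0,0],
  [0,0,0,0],
  [0,0,0,0],
  [0,0,0,0],
  [0,0,0,0],
], gripper=0, newtons=50)

```text
clock: 32.88
position: [0.5344, 0.3655, 0.0183]
tool_rot: [-3.14, -0.001, -0.276]
force: [-2.2, -0.6, 10.5]
grip_width: 0.0144
finger_force: 49.3
```

Emit:
move_arm([
  [0,0,30,0],
  [0,0,70,0],
  [-10,-50,100,0.1],
  [-22,-105,100,0.2],
  [-22,-160,100,0.3],
  [-22,-215,100,0.4],
  [-22,-270,100,0.401],
  [-22,-325,100,0.401],
  [-22,-380,80,0.401],
  [-22,-425,60,0.401],
  [-22,-441,50,0.401],
  [-22,-441,42,0.401],
])

```text
clock: 34.38
position: [0.512, -0.0773, 0.0591]
tool_rot: [3.141, -0.001, 0.122]
force: [-0.0, 0.9, -1.0]
grip_width: 0.0142
finger_force: 49.3
```

Emit:
move_arm([
  [0,0,0,0],
  [0,0,0,0],
  [0,0,0,0],
])

```text
clock: 34.75
position: [0.5122, -0.0752, 0.0594]
tool_rot: [-3.141, -0.001, 0.126]
force: [-0.3, -0.3, -1.4]
grip_width: 0.0143
finger_force: 49.3
```

```bash
python3 gap.py pics/w12.png
```

```text
[ 0.51224219 -0.07519905  0.0593803 ] [-3.14148584e+00 -5.85451025e-04  1.25905715e-01] [-0.34461674 -0.28674474 -1.40689709] 0.014286414934056517 49.346542954444885
3 280:94 283:95 286:89 289:44 292:38 295:38 298:38 301:38 304:38 307:38 310:37 313:38 316:38 319:37 322:37 325:37 328:37 331:37 334:37 337:37 340:37 343:34 346:49 349:84 352:87 355:88
6 280:94 283:95 286:94 289:54 292:38 295:38 298:39 301:41 304:41 307:40 310:39 313:38 316:38 319:38 322:38 325:38 328:38 331:37 334:38 337:37 340:37 343:34 346:60 349:85 352:87 355:88
9 280:95 283:95 286:95 289:65 292:39 295:39 298:41 301:46 304:46 307:45 310:43 313:39 316:41 319:43 322:42 325:40 328:40 331:39 334:39 337:38 340:38 343:37 346:71 349:87 352:88 355:89
112 280:80 283:77 286:80 289:79 292:81 295:78 298:73 301:86 304:107 307:119 310:127 313:133 316:135 319:131 322:126 325:115 328:99 331:80 334:82 337:85 340:88 343:88 346:82 349:77 352:74 355:74
140 280:74 283:75 286:75 289:74 292:75 295:94 298:109 301:116 304:121 307:125 310:128 313:132 316:133 319:129 322:124 325:120 328:114 331:105 334:95 337:74 340:74 343:79 346:81 349:79 352:77 355:75
160 280:76 283:75 286:72 289:69 292:78 295:130 298:151 301:151 304:151 307:152 310:151 313:150 316:149 319:147 322:147 325:147 328:148 331:148 334:142 337:103 340:74 343:72 346:69 349:66 352:64 355:63
200 280:79 283:77 286:74 289:73 292:76 295:121 298:146 301:143 304:145 307:148 310:147 313:146 316:131 319:88 322:81 325:75 328:75 331:75 334:73 337:58 340:45 343:44 346:44 349:43 352:43 355:42
240 280:40 283:39 286:39 289:39 292:43 295:65 298:74 301:74 304:75 307:75 310:75 313:75 316:74 319:73 322:74 325:74 328:74 331:74 334:71 337:53 340:45 343:46 346:45 349:47 352:48 355:49
```

Emit:
move_arm([
  [0,-0.5,0.3,-0.003],
  [10,0.7,0.3,-0.003],
  [20,2,0.3,-0.003],
  [30,3.2,0.3,-0.003],
  [37.5,4.1,0.3,-0.003],
  [45,5,0.3,-0.003],
  [45,5,0.3,-0.003],
])

```text
clock: 35.67
position: [0.5574, -0.0709, 0.0592]
tool_rot: [3.141, -0.0, 0.122]
force: [-0.7, 0.6, -1.1]
grip_width: 0.0143
finger_force: 49.3
```

Emit:
move_arm([
  [10,1.2,0,0],
  [20,2.5,0,0],
  [30,3.7,0,0],
  [40,4.9,0,0],
  [50,6.2,0,0],
  [50,6.2,0,0],
])

```text
clock: 36.42
position: [0.6076, -0.0646, 0.0592]
tool_rot: [3.141, -0.0, 0.122]
force: [0.5, 0.1, -1.3]
grip_width: 0.0144
finger_force: 49.3
```

Emit:
move_arm([
  [0,0,0,0],
  [0,0,0,0],
  [0,0,0,0],
  [-20,-2.5,0,0],
  [-40,-5,-1,0],
  [-49.6,-6.1,-2,0],
  [-49.6,-6.1,-2,0],
], gripper=0.28)

```text
clock: 37.3
position: [0.5574, -0.0708, 0.0574]
tool_rot: [-3.141, -0.0, 0.121]
force: [0.7, -0.2, 0.4]
grip_width: 0.0238
finger_force: 0.0
```

Emit:
move_arm([
  [0,0,0,0],
  [0,0,0,0],
  [0,0,0,0],
  [0,0,0,0],
], gripper=0, newtons=35)

```text
clock: 37.8
position: [0.5577, -0.0708, 0.0574]
tool_rot: [3.141, -0.0, 0.122]
force: [2.3, 0.8, 1.4]
grip_width: 0.0146
finger_force: 37.6
```

Emit:
move_arm([
  [0,0,2,0],
  [0,0,4,0],
  [0,0,4,0],
  [8,1,4,0],
  [16,2,4,0],
  [24,3,4,0],
  [32,4,4,0],
  [36,4.5,4,0],
  [36,4.5,4,0],
])

```text
clock: 38.92
position: [0.5937, -0.0663, 0.0613]
tool_rot: [3.141, -0.0, 0.122]
force: [0.9, 0.1, -2.9]
grip_width: 0.0149
finger_force: 37.1
```

Emit:
move_arm([
  [0,0,0,0],
  [0,0,0,0],
  [0,0,0,0],
  [-25,-3.1,0,0],
  [-50,-6.2,0,0],
  [-70,-8.6,0,0],
  [-70,-8.6,0,0],
], gripper=0.28)

```text
clock: 39.8
position: [0.5225, -0.0752, 0.0616]
tool_rot: [-3.141, 0.0, 0.121]
force: [0.7, -1.3, -1.1]
grip_width: 0.0241
finger_force: 0.0
```

Emit:
move_arm([
  [0,0,-5,0],
  [0,0,-5,0],
  [0,0,-5,0],
  [0,0,-5,0],
  [0,0,-5,0],
], gripper=0)

```text
clock: 40.42
position: [0.5234, -0.0749, 0.0564]
tool_rot: [3.142, -0.0, 0.122]
force: [0.1, -0.9, 0.1]
grip_width: 0.0001
finger_force: 0.0
```

Run:
```python
from h import *
s=monitor.observe(); im=grab_frame("wrist"); cv2.imwrite("pics/w13.png",im); print(s["position"],s["force"],s["grip_width"])
hsv=cv2.cvtColor(im,cv2.COLOR_BGR2HSV); m=cv2.inRange(hsv,(25,180,80),(35,255,255)); m[:, :270]=0; m[:,370:]=0
n,l,st,c=cv2.connectedComponentsWithStats(m); print(st[1:][st[1:,4]>150])
```

```text
[ 0.52344536 -0.074918    0.05635441] [ 0.06793348 -0.85298393  0.12742579] 0.00010147933294964149
[[ 292  115   48   93 3974]]
```

Emit:
move_arm([
  [15,1,0,0],
  [26,2.4,0,0],
  [34,3.4,0,0],
  [42,4.4,0,0],
  [50,5.4,0,0],
  [58,6.4,0,0],
  [66,7.4,0,0],
  [74,8.4,0,0],
  [80,9.1,0,0],
  [80,9.1,0,0],
])

```text
clock: 41.72
position: [0.6037, -0.0658, 0.0562]
tool_rot: [3.141, -0.0, 0.122]
force: [-0.2, -0.4, -0.6]
grip_width: 0.0001
finger_force: 0.0
```

Emit:
move_arm([
  [3,0.4,0,0],
  [5,0.6,0,0],
  [7,0.9,0,0],
  [9,1.1,0,0],
  [9,1.1,0,0],
])

```text
clock: 42.35
position: [0.6099, -0.0651, 0.056]
tool_rot: [-3.14, 0.005, 0.121]
force: [-17.0, -0.5, 10.3]
grip_width: 0.0002
finger_force: 8.4
```

All three are home at u = −11.7 mm. Back off and look.

Emit:
move_arm([
  [-40,-5,0,0],
  [-90,-11,30,0],
  [-110,-14,60,0],
  [-110,-14,60,0],
  [-110,-14,60,0],
  [-110,-14,60,0],
], gripper=0.53)

```text
clock: 43.1
position: [0.5026, -0.0786, 0.1156]
tool_rot: [3.141, 0.001, 0.122]
force: [0.2, 0.7, -0.3]
grip_width: 0.0451
finger_force: 0.0
```

Run:
```python
from h import *
s=monitor.observe(); im=grab_frame("wrist"); cv2.imwrite("pics/w14.png",im); print(s["position"],s["tool_rot"])
```

```text
[ 0.50260589 -0.07857613  0.11563056] [3.14147693e+00 7.65626474e-04 1.22188542e-01]
```

View pics/w14.png

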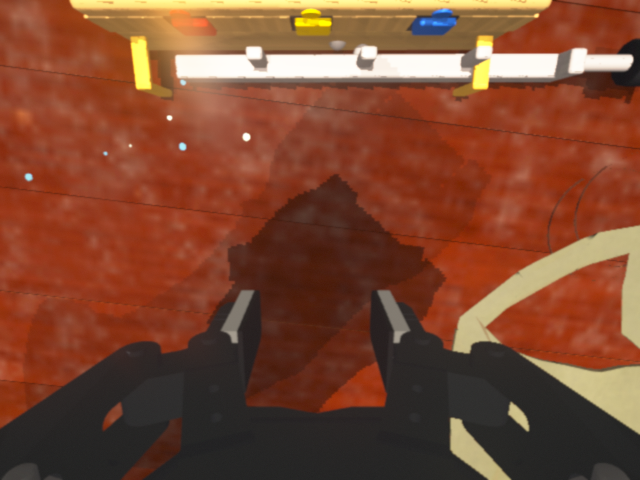

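All three caps show flush in their own bores. Now the knob: turn back and descend on it.

Emit:
move_arm([
  [0,0,50,0.17],
  [20,-30,85,0.34],
  [50,-60,85,0.51],
  [80,-100,85,0.68],
  [110,-140,85,0.85],
  [129,-161,85,1.02],
  [129,-161,85,1.19],
  [129,-161,85,1.36],
  [129,-161,85,1.52],
  [129,-161,60,1.572],
  [129,-161,30,1.572],
  [129,-161,0,1.572],
])

```text
clock: 44.65
position: [0.6313, -0.2397, 0.1146]
tool_rot: [-3.141, -0.001, 1.694]
force: [0.8, 0.4, 0.7]
grip_width: 0.0449
finger_force: 0.0
```

Emit:
move_arm([
  [0,0,0,0],
  [0,0,0,0],
  [0,0,0,0],
])

```text
clock: 45.02
position: [0.6319, -0.24, 0.1176]
tool_rot: [3.14, 0.001, 1.694]
force: [0.7, 0.4, -0.2]
grip_width: 0.0451
finger_force: 0.0
```

Emit:
move_arm([
  [0,0,-40,0],
  [0,0,-70,0],
  [0,0,-91,0],
  [0,0,-91,0],
  [0,0,-91,0],
])

```text
clock: 45.65
position: [0.632, -0.2401, 0.0266]
tool_rot: [3.14, 0.001, 1.694]
force: [0.2, -0.7, -1.3]
grip_width: 0.0454
finger_force: 0.0
```

Emit:
move_arm([
  [0,0,0,0],
  [0,0,0,0],
  [0,0,0,0],
  [0,0,0,0],
  [0,0,0,0],
], gripper=0, newtons=40)

```text
clock: 46.28
position: [0.6315, -0.24, 0.0264]
tool_rot: [3.141, 0.0, 1.694]
force: [-4.1, 0.4, 8.3]
grip_width: 0.0221
finger_force: 38.7
```

Emit:
move_arm([
  [-0.9,7,0,0],
  [-1.7,14,0,0],
  [-2.5,20,0,0],
  [-3,24,0,0],
  [-3.5,28,0,0],
  [-3.7,30,0,0],
  [-3.7,30,0,0],
])

```text
clock: 47.15
position: [0.628, -0.2121, 0.0266]
tool_rot: [3.14, 0.003, 1.693]
force: [-1.5, -10.2, 5.2]
grip_width: 0.0219
finger_force: 39.0
```

Moved 28 mm back to the stop (10 N). Release, lift away, and check.

Emit:
move_arm([
  [0,0,0,0],
  [0,0,0,0],
  [0,0,0,0],
  [0,0,40,0],
  [0,0,90,0],
  [0,0,150,0],
  [0,0,200,0],
  [0,0,200,0],
  [0,0,200,0],
  [0,0,200,0],
], gripper=0.53)

```text
clock: 48.4
position: [0.6272, -0.2094, 0.224]
tool_rot: [-3.14, -0.001, 1.694]
force: [0.7, -0.5, 0.1]
grip_width: 0.0456
finger_force: 0.0
```

Run:
```python
from h import *
s=monitor.observe(); im=grab_frame("wrist"); print(s["position"],s["force"]); cv2.imwrite("pics/w15.png",im)
```

```text
[ 0.62716367 -0.209439    0.22395369] [ 0.68532705 -0.5435469   0.13010518]
```

View pics/w15.png

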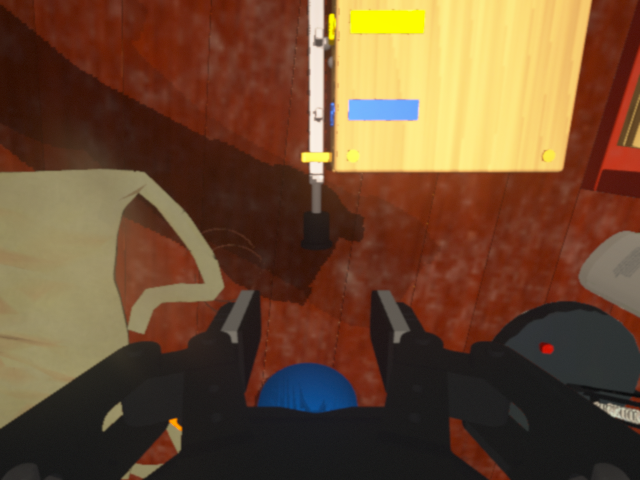

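The knob is in (317,230), and the teeth at (318,35) and (318,113) stand in front of the yellow and blue bores.

```bash
python3 -c "
from workcell import bot
print(bot.job_done())"
```

```text
the job is handed in; nothing more can be done
None
```

All three sticks (red, yellow, blue) are pushed home in their own bores, the lock knob is back in at its stop, and the job is handed in at about 48 s of the 210 s; one push on the blue stick briefly met about 44 N, with no damage seen.

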